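# Plant the laser target in its shuttered socket

### The job

Take the red laser target out of the open case, set its foot on the black sprung cover of the orange base near one end of the window, and slide it along the window's centre line, pressing lightly all the time so that the cover is never pushed down near its stop, until the foot drops into the hidden socket. Push the target down until its flange sits flat on the cover, then let go so that it stands there upright by itself. Do not strike or force anything hard, and leave the laser level, the tape rolls and the dish where they are.

Things in the scene. Friction and masses are not known exactly. Their poses are not given: they have to be found in the camera images.
- target: Red laser target, 0.2 to 0.33 kg, rigid. Origin: bottom tip of its foot; z up its axis. Upwards: steel foot 12 mm diameter, 25 mm long (nose tapers to 6 mm over the last 5 mm); flange 36 mm diameter, 25-31 mm up; neck 18 mm; flat red blade 41-91 mm up, 14 mm thick (x), 50 mm wide (y). Starts upright in the case's foam, foot in a 16 mm hole, flange on the foam: lift it straight up.
- case: Open black hard case, fixed, 166 x 216 mm, rim 60 mm high, filled with grey foam whose top is 56 mm above the table; the target's hole is in its middle. The lid lies open on the table on the +x side, 26 mm high, reaching 237 mm from the origin. Origin: on the table, under the middle of the foam.
- base: Orange base rail, fixed, 280 mm long (x), 100 wide (y), 52 high. Origin: centre of its underside. A window 136 x 56 mm in its top shows the flat black cover. One socket is hidden in the cover under a flush black shutter: a hole 15 mm (x) by 19 mm (y), deeper than the foot, at y = 0 and anywhere from x = -32 to +32 mm, different each time. At x = -44 and +44 mm the cover is always plain.
- cover (a joint): How far the cover is pressed down, m: 0 unloaded, stop at 0.012. It floats up and down on springs: it gives at about 1 N and takes 0.8 N more per mm (about 3 N at 0.003, 7 N at 0.008). It stays level and does not shift sideways.
- shutter (a joint): How far the shutter is pushed down below the cover's surface, m: 0 flush, 0.025 with the foot fully in. Its spring is weak (0.4 to 0.8 N, less than the target's weight), so a foot that presses on the cover drops in when it comes over the socket, and the pressing force falls to about 1 N.
- level: Black and red laser level on a small tripod, bystander, loose, about 75 x 65 x 142 mm high. Origin at the centre of its underside.
- tape_a: Black roll of tape, bystander, loose, 84 mm diameter, 45 mm high, lying flat. Origin at the centre of its underside.
- tape_b: Grey roll of tape, bystander, loose, 84 mm diameter, 45 mm high, lying flat. Origin at the centre of its underside.
- dish: Small white dish, bystander, loose, 100 mm diameter, 18 mm high. Origin at the centre of its underside.
- target_grip (a point): Point in the middle of the blade's thickness and width, 70 mm above the foot's tip: a good place to grip from above, across the 14 mm thickness (the target's x).
- window (a point): Centre of the base's window, on the surface of the unloaded cover, 46 mm above the table and 6 mm below the base's top; axes as the base. The target's flange fits in the window with its centre within 48 mm (x) and 9 mm (y) of here.
Things that resemble listed ones, but are neither listed nor needed, are in the scene too. Leave any blue or turquoise look-alike of the target alone.

How it is judged:
On the way, in this order (a step that is already met when the one before it is completed fails the run):
1. the target is lifted clear of the case (z of target in the frame of case above 0.06 m), for 0.1 s.
2. the target's foot is kept pressed on the plain cover for half a second (cover down by more than 1 mm, shutter not pushed in) (value of joint cover above 0.001 m and value of joint shutter below 0.003 m and contact force between target and base above 0.5 N), for 0.5 s.
3. the foot has dropped fully into the socket (value of joint shutter above 0.0225 m), for 0.2 s.
At the end, for the whole second after the job is handed in: The target stands released and at rest in the socket: shutter pushed in by more than 22.5 mm (flange within 2.5 mm of the cover), foot tip less than 26 mm above the base's underside, target upright within 0.08 rad, cover not pressed down by more than 6 mm (value of joint shutter above 0.0225 m and angle between target's own z axis and vertical below 0.08 rad and linear speed of target below 0.01 m/s and value of joint cover below 0.006 m and z of target in the frame of base below 0.026 m and contact force between target and the fingers below 0.05 N); the robot touches nothing.
It fails at once if the cover is pressed down by more than 10 mm (near its stop) (value of joint cover above 0.01 m).
It fails at once if the target is pushed against the base, its cover or its socket with more than 20 N (contact force between target and base above 20 N).
It fails at once if the fingers strike the base with more than 20 N (contact force between the fingers and base above 20 N).
It fails at once if the laser level, a tape roll or the dish is moved by more than 20 mm (distance of any of level, tape_a, tape_b, dish from where it was at the start of the episode above 0.02 m).
It also fails if it takes over 64 s, if anything falls off the work surface, if the arm or the gripper's body presses on something with over 40 N, if the wrist force passes 120 N, or if a joint passes its speed limit or range.

### The arm

A 6-joint arm with a two-finger parallel gripper is mounted at the origin on the work surface. World frame = base frame: x ahead of the robot, y to its left, z up, the work surface at z = 0. Lengths are in m, angles in rad, forces in N, time in s.
With the tool pointing down it reaches from about 0.325 to 0.75 m from the base axis. Payload 7.6 kg.
Tool frame: the origin (TCP) lies midway between the tips of the shut fingers; the grasp point (between the pads) lies 19 mm behind it; z points along the fingers, y is the line along which they close (so a half turn about z gives the same grasp; the last joint's range is limited). The gripper opens to 85 mm and grips with 20 to 120 N. Pads are 22 mm wide; open, the fingers measure 114 mm over their backs; the gripper's body (76 mm by 85 mm) begins 54 mm behind the grasp point. The pads swing forward as they close: fully open they stand 13 mm farther back than shut.
Start: joints at [-1.269, 0.052, 1.401, -0, 1.689, -0.07], TCP at [0.191, -0.489, 0.231] pointing down, gripper open.
Joint ranges: [-2.9, 2.9], [-0.91, 2.17], [0.12, 2.37], [-1.06, 4.2], [0.26, 2.73], [-2.93, 2.93]. Speed limits (rad/s): [2.57, 2.57, 3.01, 3.14, 3.14, 3.14].

### API

Orientations are given as a rotation vector (axis times angle).
In Python, from plant import r, eyes, workorder gives the robot as it stands. The module is installed in compiled form; this text tells all that it offers.
- The arm moves only by the tool step_arm, never from a script. Its argument "series" is a list of rows, each a list of 7 numbers: the shift along the tool's x, y, z in m, then the turn, a rotation vector about the tool's x, y, z in rad, then the finger opening in m, from 0 to 0.0854. A call has 1 to 10 rows; each row shifts and turns the commanded pose from where the row before left it, along the tool's axes as they then stand; what a row does not reach is not made up. A row lasts 1/12 s, in which the tool goes at most 41.7 mm and 7.16 degrees, less where a joint would pass 70% of its speed; a pose out of reach is approached as far as the arm can. A call is refused whole if a number of a shift passes 0.0417 or a number of a turn 0.125, either way. A call with a gripper value outside its range is refused whole. The fingers move at their own pace and stop on an object; "grip_force" is the grip in N (left out, the last holds). Time passes only in rows, so rows that do not move let the fingers close. It gives the time, the measured TCP pose, the force, the opening and the grip force at its end, in the units of the state.
- r.observe(): the state, without advancing time (a new reading comes with each control period).
- eyes.camera(name): name is "side" or "top" or "wrist"; returns a dict with "pixels" (384x512x3 uint8, blue, green, red), "depth" (384x512 float32, m along the optical axis (not along the pixel's ray), 0 where there is no reading), "intrinsics" (3x3 intrinsics, pixels), "T" (4x4, takes a point from camera to world coordinates). Camera axes: x right, y up, looking along -z (the intrinsics and any distortion apply to the point x, -y, -z); pixel columns grow to the right and rows downward; lengths in m; the calibration is good to about 2 mm. The wrist camera is an equidistant fisheye: a pixel r from the principal point sees the ray r / f radians off the axis. A picture is of the moment at which its call begins.
- workorder.finish_job(): hands the job in; it is judged then, once.
The state is a dict: "time": time; "joint_pos": joint angles; "joint_vel": joint speeds; "joint_torque": joint torques, N m; "tcp_pos": TCP position; "orientation": TCP orientation; "wrist_force": force on the tool from outside, world axes, zero at the start; "torque": the same for the moment, N m; "grip_width": finger opening in m; "grasp_force": force on a finger pad.
Only numpy, scipy, OpenCV 4.12 (cv2) and the standard library are available. Lean on these libraries where they do the work, as an engineer would, in place of code of your own. Each camera call takes 0.05 s, during which the arm holds its last target. There are 200 camera calls.

## Working session

There is one attempt and no reset: what is moved stays moved. The work goes in short steps, Python scripts to look and compute and a tool call to move; the robot and the scene stay as the last step left them, time stands still between calls to the robot, and variables do not carry over. Pictures are saved under pics/ and viewed, at most 10 in all, crops included, and the job is handed in when it is done.

Besides the shell and the picture viewer there is one more tool, called after ">>>" as a command line: name --pt "numbers of a row" for each row, then --argument value for the rest. step_arm: Moves the arm, as the interface text tells. Its arguments: {"type":"object","properties":{"series":{"type":"array","items":{"type":"array","items":{"type":"number"}}},"grip_force":{"type":"number"}},"required":["series"]}

```bash
mkdir -p pics; cat > h.py <<'E'
import numpy as np, cv2
from plant import r, eyes, workorder
def cloud(c):
    d=c["depth"];K=c["intrinsics"];v,u=np.indices(d.shape)
    x=(u-K[0,2])/K[0,0]*d;y=(v-K[1,2])/K[1,1]*d
    return np.stack([x,-y,-d],-1)@c["T"][:3,:3].T+c["T"][:3,3]
E
python3 - <<'E'
from h import *
for n in("top","side"):
    c=eyes.camera(n);np.savez(n+".npz",**c);cv2.imwrite(f"pics/{n}.png",c["pixels"]);print(n,c["intrinsics"].tolist(),np.round(c["T"],3).tolist())
print(r.observe())
E
```

```text
top [[486.1929305565448, 0.0, 257.5285729132634], [0.0, 486.1929305565448, 183.21400743442854], [0.0, 0.0, 1.0]] [[-0.001, 0.998, -0.066, 0.391], [-1.0, -0.0, 0.008, 0.059], [0.008, 0.066, 0.998, 1.21], [0.0, 0.0, 0.0, 1.0]]
side [[441.95463573270314, 0.0, 256.8055348976619], [0.0, 441.95463573270314, 192.80139470727107], [0.0, 0.0, 1.0]] [[0.984, 0.108, -0.142, 0.315], [-0.177, 0.682, -0.709, -0.804], [0.02, 0.723, 0.69, 0.921], [0.0, 0.0, 0.0, 1.0]]
{'time': 0.1, 'joint_pos': array([-1.26933644e+00,  5.27724398e-02,  1.40161646e+00, -1.71985602e-05,
        1.68859053e+00, -7.03132511e-02]), 'joint_vel': array([-0.00042374, -0.00204286, -0.00108854,  0.00285471,  0.00122506,
       -0.00118573]), 'joint_torque': array([ 1.51336866e-03, -3.82580960e+01, -3.60987103e+01, -4.90980824e-05,
        4.78151866e-03, -1.20369813e-05]), 'tcp_pos': array([ 0.19064756, -0.48887769,  0.23056075]), 'orientation': array([-3.08612047e+00, -5.80365241e-01,  2.77726897e-04]), 'wrist_force': array([-0.15959274,  0.36608803, -0.82109257]), 'torque': array([-0.00589324,  0.02663273, -0.0197164 ]), 'grasp_force': 0.0, 'grip_width': 0.086051707638961}
```

View pics/top.png

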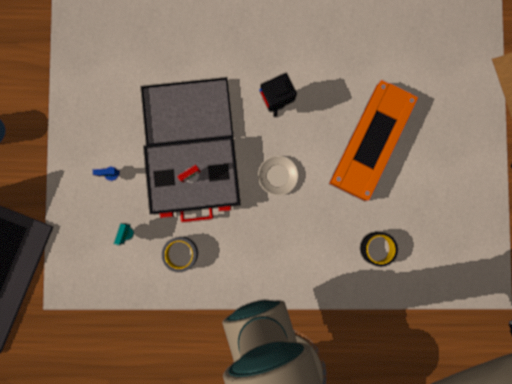

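View pics/side.png

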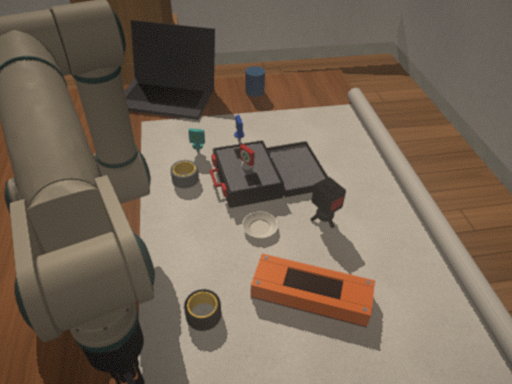

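The top view shows the case around (190,175) with the red blade at (189,173) and the base at (375,140), window centre near (375,139). The dish at (278,175) and the level at (278,93) lie between them; the tape rolls are at (180,254) and (379,249).

```bash
cat >> h.py <<'E'
def rays(c,uv,z):
    K=c["intrinsics"];uv=np.atleast_2d(uv).astype(float)
    d=np.stack([(uv[:,0]-K[0,2])/K[0,0],-(uv[:,1]-K[1,2])/K[1,1],-np.ones(len(uv))],-1)@c["T"][:3,:3].T
    o=c["T"][:3,3];return o+d*((z-o[2])/d[:,2])[:,None]
def rect(c,m,z):
    n=max(cv2.findContours(m.astype(np.uint8),cv2.RETR_EXTERNAL,cv2.CHAIN_APPROX_NONE)[0],key=cv2.contourArea)
    p=rays(c,n[:,0],z)[:,:2].astype(np.float32)
    (cx,cy),_,_=q=cv2.minAreaRect(p*1000);b=cv2.boxPoints(q)/1000
    e=[b[1]-b[0],b[2]-b[1]];L=max(e,key=np.linalg.norm)
    return np.array([cx,cy])/1000,[round(float(np.linalg.norm(i)),4) for i in e],np.arctan2(L[1],L[0])
E
python3 - <<'E'
from h import *
for n in("top","side"):
    c=dict(np.load(n+".npz"));P=cloud(c)
    hsv=cv2.cvtColor(c["pixels"],cv2.COLOR_BGR2HSV);H,S,V=cv2.split(hsv)
    org=(H>5)&(H<16)&(S>190)&(V>110)&(P[...,2]>.045)&(P[...,2]<.06)&(P[...,1]<-.05)
    print(n,"base",rect(c,org,.052),"z med",np.median(P[org][:,2]))
    full=cv2.morphologyEx(org.astype(np.uint8),cv2.MORPH_CLOSE,np.ones((3,3)))
    k=cv2.findContours(full,cv2.RETR_EXTERNAL,cv2.CHAIN_APPROX_NONE)[0];hull=np.zeros_like(full);cv2.fillPoly(hull,[cv2.convexHull(max(k,key=cv2.contourArea))],1)
    win=cv2.erode(hull,np.ones((5,5)))*(V<60)
    print(n,"window",rect(c,win>0,.05))
    red=((H<6)|(H>172))&(S>150)&(V>70)&(P[...,2]>.085)&(P[...,2]<.17)&(P[...,1]>.05)
    red2=red&(P[...,2]>.135)
    print(n,"red",red.sum(),np.median(P[red],0),P[red][:,2].max(), red2.sum() and rect(c,red2,.147))
    d=P[(P[...,2]>.13)&(P[...,1]<0)&(P[...,0]>.4)];print("level",len(d),len(d) and (d.min(0),d.max(0)))
    foam=(P[...,2]>.05)&(P[...,2]<.068)&(P[...,1]>.03)&(P[...,0]>.25)&(V<140)
    print(n,"case",rect(c,cv2.morphologyEx(foam.astype(np.uint8),cv2.MORPH_OPEN,np.ones((5,5))),.06))
E
```

```text
top base (array([ 0.57242297, -0.2309877 ]), [0.2808, 0.0996], np.float32(-0.46030745)) z med 0.05243982657918245
top window (array([ 0.57330786, -0.23195676]), [0.1293, 0.0504], np.float32(-0.4582504))
top red 145 [0.48552321 0.2069583  0.12158116] 0.1271065311396502 0
level 176 (array([ 0.64705729, -0.03391017,  0.1300463 ]), array([ 7.11327749e-01, -9.84443669e-05,  1.45709061e-01]))
top case (array([0.48563666, 0.2079118 ]), [0.2158, 0.1663], np.float32(-1.4644576))
side base (array([ 0.65627295, -0.32182516]), [0.0, 0.0], np.float32(0.0)) z med 0.05105101879871227Traceback (most recent call last):
  File "<stdin>", line 10, in <module>
  File "h.py", line 12, in rect
    n=max(cv2.findContours(m.astype(np.uint8),cv2.RETR_EXTERNAL,cv2.CHAIN_APPROX_NONE)[0],key=cv2.contourArea)
ValueError: max() iterable argument is empty
```

```bash
python3 - <<'E'
from h import *
c=dict(np.load("top.npz"));P=cloud(c);H,S,V=cv2.split(cv2.cvtColor(c["pixels"],cv2.COLOR_BGR2HSV))
red=((H<6)|(H>172))&(S>150)&(V>70)&(P[...,2]>.115)&(P[...,2]<.13)&(P[...,1]>.05)&(P[...,0]>.42)
print(red.sum(),rect(c,red,.122),P[red].mean(0))
for n,m in (("orange",None),):
    c=dict(np.load("side.npz"));P=cloud(c);H,S,V=cv2.split(cv2.cvtColor(c["pixels"],cv2.COLOR_BGR2HSV))
    red=((H<6)|(H>172))&(S>150)&(V>70)&(P[...,2]>.07)&(P[...,1]>.1)&(P[...,0]>.42)
    print("side",red.sum(),P[red].mean(0),P[red].min(0),P[red].max(0))
    org=(H>3)&(H<18)&(S>150)&(P[...,2]>.046)&(P[...,2]<.056)&(P[...,1]<-.05)
    print(rect(c,org,.052))
o=r.observe();import scipy.spatial.transform as t
print(t.Rotation.from_rotvec(o["orientation"]).as_matrix().round(3))
E
```

```text
139 (array([0.48580365, 0.2076992 ]), [0.0486, 0.0144], np.float32(-1.0074413)) [0.48597005 0.2074723  0.12182101]
side 61 [0.48409701 0.2025099  0.11598874] [0.46642515 0.18210359 0.07929857] [0.49711009 0.22845521 0.12506638]
(array([ 0.56845996, -0.23501933]), [0.2768, 0.1009], np.float32(-0.45300123))
[[ 0.932  0.363 -0.   ]
 [ 0.363 -0.932  0.001]
 [ 0.    -0.001 -1.   ]]
```

>>> step_arm --pt "0 0 0 0 0 -0.12 0.085" --pt "0 0 0 0 0 -0.12 0.085" --pt "0 0 0 0 0 -0.12 0.085" --pt "0 0 0 0 0 -0.12 0.085" --pt "0 0 0 0 0 -0.12 0.085" --pt "0 0 0 0 0 -0.12 0.085" --pt "0 0 0 0 0 -0.12 0.085" --pt "0 0 0 0 0 -0.12 0.085" --pt "0 0 0 0 0 -0.12 0.085" --pt "0 0 0 0 0 -0.12 0.085"

```text
time: 0.93
tcp_pos: [0.1907, -0.4889, 0.2308]
orientation: [-2.213, -2.229, -0.001]
wrist_force: [1.0, -1.2, 0.1]
grip_width: 0.0854
grasp_force: 0.0
```

>>> step_arm --pt "0 0 0 0 0 -0.113 0.085" --pt "0 0 0 0 0 -0.113 0.085" --pt "0 0 0 0 0 -0.113 0.085" --pt "0 0 0 0 0 -0.113 0.085" --pt "0 0 0 0 0 -0.113 0.085" --pt "0 0 0 0 0 0 0.085"

```text
time: 1.43
tcp_pos: [0.1907, -0.489, 0.2308]
orientation: [-1.507, -2.756, -0.001]
wrist_force: [-0.6, 0.3, 0.5]
grip_width: 0.0847
grasp_force: 0.0
```

```bash
cat >> h.py <<'E'
from scipy.spatial.transform import Rotation as Ro
def todo(p,yaw):  # tool pointing down at p, tool x at yaw
    o=r.observe();R=Ro.from_rotvec(o["orientation"]);M=R.as_matrix()
    G=np.array([[np.cos(yaw),np.sin(yaw),0],[np.sin(yaw),-np.cos(yaw),0],[0,0,-1]])
    print("t",round(o["time"],2),"tcp",o["tcp_pos"].round(4),"q",o["joint_pos"].round(2),"F",o["wrist_force"].round(2),"w",round(o["grip_width"],4),"gf",o["grasp_force"])
    print("shift tool mm",(1000*M.T@(np.array(p)-o["tcp_pos"])).round(1),"turn",Ro.from_matrix(M.T@G).as_rotvec().round(4))
E
python3 -c "
from h import *
todo([.42,-.12,.23],2.134);todo([.486,.2077,.16],2.134)"
```

```text
t 1.43 tcp [ 0.1907 -0.489   0.2308] q [-1.27  0.05  1.4  -0.    1.69 -1.84] F [-0.56  0.25  0.47] w 0.0847 gf 0.0
shift tool mm [186.9 392.1   1.1] turn [ 0.0002 -0.0008  0.0068]
t 1.43 tcp [ 0.1907 -0.489   0.2308] q [-1.27  0.05  1.4  -0.    1.69 -1.84] F [-0.56  0.25  0.47] w 0.0847 gf 0.0
shift tool mm [427.1 624.5  71.3] turn [ 0.0002 -0.0008  0.0068]
```

>>> step_arm --pt "0.0185 0.037 0 0 0 0 0.085" --pt "0.0185 0.037 0 0 0 0 0.085" --pt "0.0185 0.037 0 0 0 0 0.085" --pt "0.0185 0.037 0 0 0 0 0.085" --pt "0.0185 0.037 0 0 0 0 0.085" --pt "0.0185 0.037 0 0 0 0 0.085" --pt "0.0185 0.037 0 0 0 0 0.085" --pt "0.0185 0.037 0 0 0 0 0.085" --pt "0.0185 0.037 0 0 0 0 0.085" --pt "0.0185 0.037 0 0 0 0 0.085"

```text
time: 2.27
tcp_pos: [0.4043, -0.1326, 0.2313]
orientation: [1.518, 2.75, -0.0]
wrist_force: [0.7, -1.3, 0.2]
grip_width: 0.0849
grasp_force: 0.0
```

>>> step_arm --pt "0.024 0.0255 0 0 0 0 0.085" --pt "0.024 0.0255 0 0 0 0 0.085" --pt "0.024 0.0255 0 0 0 0 0.085" --pt "0.024 0.0255 0 0 0 0 0.085" --pt "0.024 0.0255 0 0 0 0 0.085" --pt "0.024 0.0255 0 0 0 0 0.085" --pt "0.024 0.0255 0 0 0 0 0.085" --pt "0.024 0.0255 0 0 0 0 0.085" --pt "0.024 0.0255 0 0 0 0 0.085" --pt "0.024 0.0255 0 0 0 0 0.085"

```text
time: 3.1
tcp_pos: [0.4904, 0.2066, 0.231]
orientation: [-1.518, -2.75, 0.001]
wrist_force: [0.0, -0.3, -0.8]
grip_width: 0.0852
grasp_force: 0.0
```

```bash
python3 -c "
from h import *
todo([.486,.2077,.16],2.134)
c=eyes.camera('wrist');np.savez('w1.npz',**c);cv2.imwrite('pics/w1.png',c['pixels']);todo([.486,.2077,.082],2.134)"
```

```text
t 3.1 tcp [0.4904 0.2066 0.231 ] q [ 0.33  0.07  1.38 -0.    1.69 -0.23] F [ 0.02 -0.34 -0.78] w 0.0852 gf 0.0
shift tool mm [ 3.3 -3.1 71. ] turn [-0.0004  0.0001 -0.001 ]
t 3.15 tcp [0.4906 0.2113 0.2301] q [ 0.34  0.08  1.38  0.    1.69 -0.23] F [-2.7   2.22 -1.14] w 0.0847 gf 0.0
shift tool mm [ -1.   -5.9 148.1] turn [ 0.0002 -0.0026  0.0028]
```

View pics/w1.png

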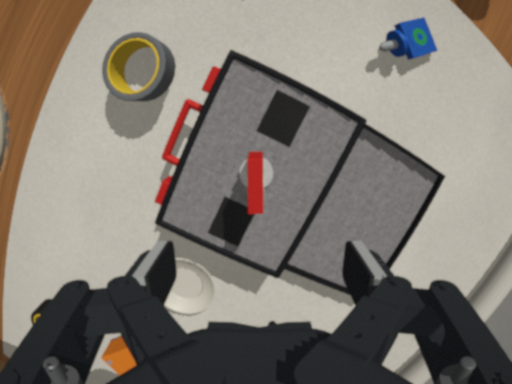

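The blade at (255,183) stands vertical in the wrist view, so the grip direction is right; correct the small offset once settled.

>>> step_arm --pt "0 -0.006 0.01 0 0 0 0.085" --pt "0 0 0.01 0 0 0 0.085" --pt "0 0 0.01 0 0 0 0.085" --pt "0 0 0 0 0 0 0.085" --pt "0 0 0 0 0 0 0.085"

```text
time: 3.57
tcp_pos: [0.485, 0.2009, 0.2004]
orientation: [-1.515, -2.751, 0.002]
wrist_force: [-0.4, 0.3, 0.6]
grip_width: 0.0847
grasp_force: 0.0
```

```bash
python3 -c "
from h import *
c=eyes.camera('wrist');todo([.486,.2077,.082],2.134)
K=c['intrinsics'];print(K.tolist())
H,S,V=cv2.split(cv2.cvtColor(c['pixels'],cv2.COLOR_BGR2HSV));m=(((H<6)|(H>172))&(S>150)&(V>70)).astype(np.uint8)
m[:,:215]=0
n,l,s,ce=cv2.connectedComponentsWithStats(m);i=1+np.argmax(s[1:,4]);k=max(cv2.findContours((l==i).astype(np.uint8),0,1)[0],key=cv2.contourArea)[:,0].astype(float)
f=K[0,0];d=k-[K[0,2],K[1,2]];rr=np.linalg.norm(d,axis=1,keepdims=True);th=rr/f
v=np.hstack([d/rr*np.sin(th)*[1,-1],-np.cos(th)])@c['T'][:3,:3].T;o=c['T'][:3,3]
p=o+v*((.122-o[2])/v[:,2])[:,None]
q=cv2.minAreaRect((p[:,:2]*1000).astype(np.float32));print(q,s[i])"
```

```text
t 3.62 tcp [0.4854 0.2011 0.2013] q [ 0.32  0.06  1.45 -0.    1.63 -0.24] F [ 0.03  0.77 -0.86] w 0.0849 gf 0.0
shift tool mm [  5.3   4.1 119.3] turn [-0.0002  0.      0.0013]
[[297.3186396354542, 0.0, 258.99426269812517], [0.0, 297.3186396354542, 194.46751230583544], [0.0, 0.0, 1.0]]
((483.2713928222656, 210.7408447265625), (13.5009126663208, 55.07125473022461), 32.371734619140625) [ 255  155   18   70 1160]
```

>>> step_arm --pt "0.005 0.004 0.015 0 0 0 0.085" --pt "0 0 0.018 0 0 0 0.085" --pt "0 0 0.018 0 0 0 0.085" --pt "0 0 0.018 0 0 0 0.085" --pt "0 0 0.018 0 0 0 0.085" --pt "0 0 0.016 0 0 0 0.085" --pt "0 0 0.012 0 0 0 0.085" --pt "0 0 0.004 0 0 0 0.085" --pt "0 0 0 0 0 0 0.085" --pt "0 0 0 0 0 0 0.085"

```text
time: 4.45
tcp_pos: [0.4866, 0.208, 0.0832]
orientation: [1.513, 2.752, 0.002]
wrist_force: [-0.0, -0.2, 0.2]
grip_width: 0.085
grasp_force: 0.0
```

>>> step_arm --pt "0 0 0 0 0 0 0.03" --pt "0 0 0 0 0 0 0.02" --pt "0 0 0 0 0 0 0.01" --pt "0 0 0 0 0 0 0.0" --pt "0 0 0 0 0 0 0.0" --pt "0 0 0 0 0 0 0.0" --pt "0 0 0 0 0 0 0.0" --pt "0 0 0 0 0 0 0.0" --grip_force 50

```text
time: 5.12
tcp_pos: [0.4861, 0.2079, 0.0825]
orientation: [1.513, 2.753, 0.0]
wrist_force: [-0.8, -0.3, 0.7]
grip_width: 0.0133
grasp_force: 49.2
```

>>> step_arm --pt "0 0 -0.006 0 0 0 0" --pt "0 0 -0.01 0 0 0 0" --pt "0 0 -0.012 0 0 0 0" --pt "0 0 -0.015 0 0 0 0" --pt "0 0 -0.018 0 0 0 0" --pt "0 0 -0.018 0 0 0 0" --pt "0 0 -0.018 0 0 0 0" --pt "0 0 -0.015 0 0 0 0" --pt "0 0 -0.008 0 0 0 0" --pt "0 0 0 0 0 0 0"

```text
time: 5.95
tcp_pos: [0.4869, 0.2082, 0.2053]
orientation: [1.511, 2.751, 0.005]
wrist_force: [-0.2, -0.4, -1.9]
grip_width: 0.0134
grasp_force: 48.8
```

>>> step_arm --pt "0 0 0 0 0 0.11 0" --pt "0 0 0 0 0 0.11 0" --pt "0 0 0 0 0 0.11 0" --pt "0 0 0 0 0 0.11 0" --pt "0 0 0 0 0 0.11 0" --pt "0 0 0 0 0 0.11 0" --pt "0 0 0 0 0 0.11 0" --pt "0 0 0 0 0 0.11 0" --pt "0 0 0 0 0 0.11 0" --pt "0 0 0 0 0 0.034 0"

```text
time: 6.78
tcp_pos: [0.4856, 0.2077, 0.2011]
orientation: [-2.672, -1.651, 0.003]
wrist_force: [-1.0, -0.2, -3.0]
grip_width: 0.0132
grasp_force: 48.8
```

```bash
python3 -c "
from h import *
B=np.array([.5725,-.231]);d=np.array([np.cos(-.46),np.sin(-.46)])
for s in(-.044,.044):print(s,B+s*d);todo([*(B+s*d),.16],1.111)
c=eyes.camera('side');np.savez('s2.npz',**c);cv2.imwrite('pics/s2.png',cv2.resize(c['pixels'][60:260,150:400],None,fx=3,fy=3))"
```

```text
-0.044 [ 0.53307369 -0.21146628]
t 6.78 tcp [0.4856 0.2077 0.2011] q [ 0.33  0.07  1.44 -0.    1.63  0.8 ] F [-1.04 -0.2  -3.01] w 0.0132 gf 48.82351040840149
shift tool mm [-353.6  230.1   41.4] turn [-0.0013  0.0015 -0.004 ]
0.044 [ 0.61192631 -0.25053372]
t 6.78 tcp [0.4856 0.2077 0.2011] q [ 0.33  0.07  1.44 -0.    1.63  0.8 ] F [-1.04 -0.2  -3.01] w 0.0132 gf 48.82351040840149
shift tool mm [-353.3  318.1   41.2] turn [-0.0013  0.0015 -0.004 ]
```

View pics/s2.png

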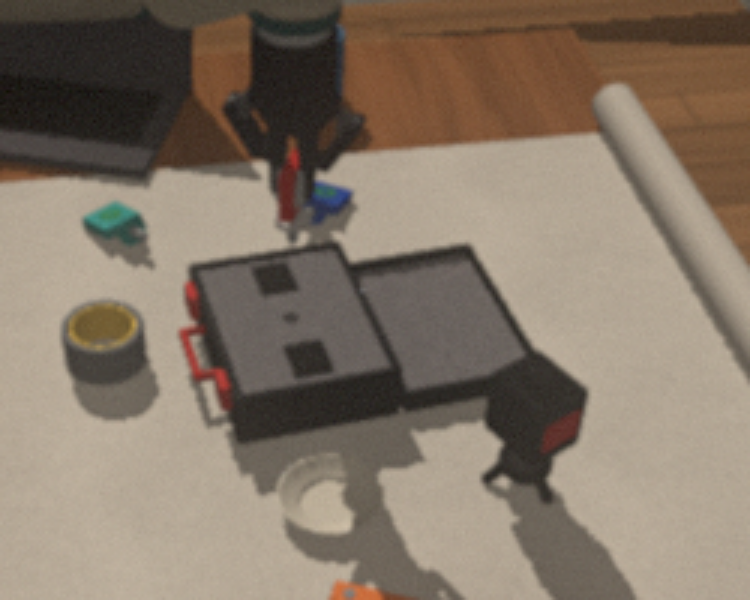

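The target hangs upright in the gripper and the foam hole (290,317 in the crop) is empty. Carry it over to the −44 mm end of the window.

>>> step_arm --pt "-0.015 0.01 0 0 0 0 0" --pt "-0.03 0.02 0 0 0 0 0" --pt "-0.032 0.021 0 0 0 0 0" --pt "-0.032 0.021 0 0 0 0 0" --pt "-0.032 0.021 0 0 0 0 0" --pt "-0.032 0.021 0 0 0 0 0" --pt "-0.032 0.021 0 0 0 0 0" --pt "-0.032 0.021 0 0 0 0 0" --pt "-0.032 0.021 0 0 0 0 0" --pt "-0.032 0.021 0 0 0 0 0"

```text
time: 7.67
tcp_pos: [0.5301, -0.1514, 0.2015]
orientation: [-2.666, -1.66, 0.001]
wrist_force: [0.6, 0.5, -2.6]
grip_width: 0.0133
grasp_force: 48.9
```

>>> step_arm --pt "-0.026 0.016 0 0 0 0 0" --pt "-0.017 0.01 0 0 0 0 0" --pt "-0.008 0.006 0 0 0 0 0" --pt "-0.002 0.0 0 0 0 0 0" --pt "0 0 0 0 0 0 0" --pt "0 0 0 0 0 0 0" --pt "0 0 0 0 0 0 0"

```text
time: 8.25
tcp_pos: [0.5359, -0.2099, 0.2024]
orientation: [-2.666, -1.662, -0.0]
wrist_force: [-0.5, -0.2, -2.6]
grip_width: 0.0135
grasp_force: 49.0
```

```bash
python3 -c "
from h import *
todo([.5331,-.2115,.11],1.111)
c=eyes.camera('wrist');np.savez('w3.npz',**c);cv2.imwrite('pics/w3.png',c['pixels'])
c=eyes.camera('side');np.savez('s3.npz',**c);cv2.imwrite('pics/s3.png',cv2.resize(c['pixels'][170:340,210:410],None,fx=3,fy=3))
c=eyes.camera('top');np.savez('t3.npz',**c)"
```

```text
t 8.25 tcp [ 0.5359 -0.2099  0.2024] q [-0.44  0.2   1.29  0.    1.64  0.02] F [-0.48 -0.23 -2.6 ] w 0.0135 gf 49.03256714344025
shift tool mm [-2.7 -1.8 92.4] turn [-0.0001 -0.0003  0.0037]
```

View pics/w3.png

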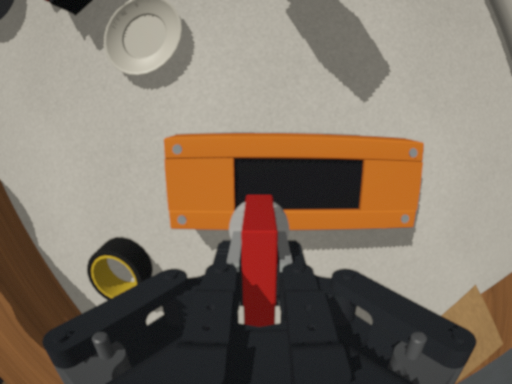

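View pics/s3.png

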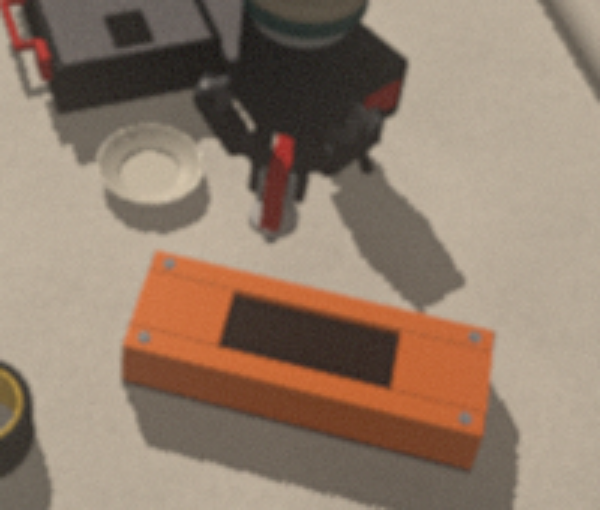

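Wrist view: screws at (177,149), (181,220), (412,153), (405,218), with the base unoccluded. Side crop: screws at (169,264), (144,337), (474,338), (464,418); the foot tip is near (270,239).

```bash
python3 - <<'E'
from h import *
def fr(c,uv,z):
    K=c['intrinsics'];d=np.array(uv,float)-[K[0,2],K[1,2]];rr=np.linalg.norm(d,axis=1,keepdims=True);th=rr/K[0,0]
    v=np.hstack([d/rr*np.sin(th)*[1,-1],-np.cos(th)])@c['T'][:3,:3].T;o=c['T'][:3,3]
    return o+v*((z-o[2])/v[:,2])[:,None]
w=dict(np.load('w3.npz'));s=dict(np.load('s3.npz'))
p=fr(w,[(177,149),(181,220),(412,153),(405,218)],.052);print('wrist',p.mean(0),p[:,:2])
H,S,V=cv2.split(cv2.cvtColor(w['pixels'],cv2.COLOR_BGR2HSV));m=((V<45)*1).astype(np.uint8);m[:150]=0;m[212:]=0;m[:,:233]=0;m[:,366:]=0;m[193:,225:295]=0
k=cv2.findContours(m,0,1)[0];k=max(k,key=cv2.contourArea)[:,0];q=fr(w,k,.049)
R=np.array([[np.cos(.46),-np.sin(.46)],[np.sin(.46),np.cos(.46)]]) 
a=(q[:,:2]-[.5725,-.231])@R.T;print('win in base frame',a.min(0),a.max(0))
uv=np.array([(169,264),(144,337),(474,338),(464,418)])/3+[210,170]
p2=rays(s,uv,.052);print('side',p2.mean(0));
for z in(.151,):print('foot',rays(s,np.array([[270,239]])/3+[210,170],z))
E
```

```text
wrist [ 0.57179638 -0.23240646  0.052     ] [[ 0.47708024 -0.14310967]
 [ 0.44244213 -0.21127957]
 [ 0.6997439  -0.25380519]
 [ 0.66791925 -0.3214314 ]]
win in base frame [-0.06592592 -0.02574022] [0.06526198 0.02539169]
side [ 0.5699843  -0.23284912  0.052     ]
foot [[ 0.5353247  -0.20848744  0.151     ]]
```

```bash
python3 - <<'E'
from h import *
def fr(c,uv,z):
    K=c['intrinsics'];d=np.array(uv,float)-[K[0,2],K[1,2]];rr=np.linalg.norm(d,axis=1,keepdims=True);th=rr/K[0,0]
    v=np.hstack([d/rr*np.sin(th)*[1,-1],-np.cos(th)])@c['T'][:3,:3].T;o=c['T'][:3,3]
    return o+v*((z-o[2])/v[:,2])[:,None]
w=dict(np.load('w3.npz'));hsv=cv2.cvtColor(w['pixels'],cv2.COLOR_BGR2HSV)
M=np.array([[np.cos(1.111),np.sin(1.111)],[np.sin(1.111),-np.cos(1.111)]])
p=fr(w,[(229,222),(288,222),(258,196),(258,325),(274,325),(243,325)],.1785)
print((1000*(p[:,:2]-[.5359,-.2099])@M).round(1))
cv2.imwrite('pics/w3c.png',cv2.resize(w['pixels'][180:260,210:310],None,fx=6,fy=6,interpolation=cv2.INTER_NEAREST))
E
```

```text
[[  5.3 -17.2]
 [  5.4  18.2]
 [ 21.6   0.2]
 [-74.8   0.3]
 [-74.9  11.8]
 [-75.  -10.5]]
```

View pics/w3c.png

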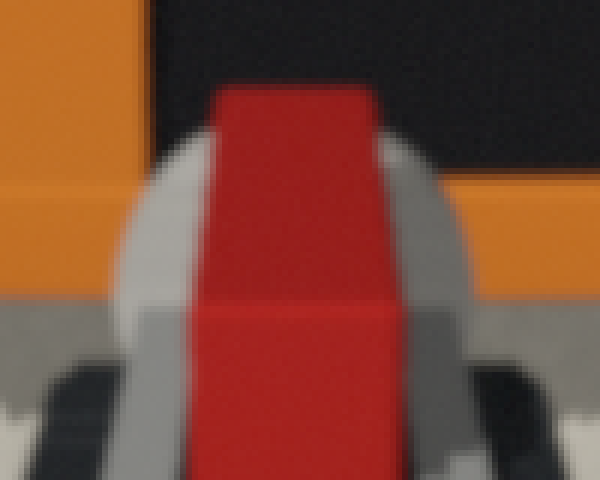

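The crop shows the flange outline: extremes at (112,290) and (472,290), shoulders at (150,178), (205,132), (440,178), (397,135).

```bash
python3 - <<'E'
from h import *
from scipy.optimize import least_squares
w=dict(np.load('w3.npz'))
def fr(c,uv,z):
    K=c['intrinsics'];d=np.array(uv,float)-[K[0,2],K[1,2]];rr=np.linalg.norm(d,axis=1,keepdims=True);th=rr/K[0,0]
    v=np.hstack([d/rr*np.sin(th)*[1,-1],-np.cos(th)])@c['T'][:3,:3].T;o=c['T'][:3,3]
    return o+v*((z-o[2])/v[:,2])[:,None]
M=np.array([[np.cos(1.111),np.sin(1.111)],[np.sin(1.111),-np.cos(1.111)]])
uv=np.array([(112,290),(472,290),(150,178),(205,132),(440,178),(397,135),(122,235),(464,235)])/6+[209.6,179.6]
a=1000*(fr(w,uv,.182)[:,:2]-[.5359,-.2099])@M
print(a.round(1));print(least_squares(lambda q:np.hypot(*(a-q[:2]).T)-q[2],[0,0,18]).x)
E
```

```text
[[  2.9 -17.4]
 [  3.   18.1]
 [ 14.6 -13.3]
 [ 19.2  -8. ]
 [ 14.6  14.6]
 [ 19.   10.3]
 [  8.7 -16.2]
 [  8.8  17.1]]
[ 3.95306524  0.51359982 17.58448831]
```

>>> step_arm --pt "-0.0055 -0.002 0.008 0 0 0 0" --pt "0 0 0.014 0 0 0 0" --pt "0 0 0.016 0 0 0 0" --pt "0 0 0.016 0 0 0 0" --pt "0 0 0.014 0 0 0 0" --pt "0 0 0.012 0 0 0 0" --pt "0 0 0.008 0 0 0 0" --pt "0 0 0.005 0 0 0 0" --pt "0 0 0 0 0 0 0" --pt "0 0 0 0 0 0 0"

```text
time: 9.23
tcp_pos: [0.5317, -0.2155, 0.1097]
orientation: [2.667, 1.659, 0.0]
wrist_force: [0.4, -0.1, -2.5]
grip_width: 0.0131
grasp_force: 49.1
```

```bash
python3 -c "
from h import *
todo([.5331,-.2115,.0975],1.111)
c=eyes.camera('wrist');np.savez('w4.npz',**c);cv2.imwrite('pics/w4.png',cv2.resize(c['pixels'][110:270,120:400],None,fx=2.8,fy=2.8))
c=eyes.camera('side');np.savez('s4.npz',**c);cv2.imwrite('pics/s4.png',cv2.resize(c['pixels'][210:330,230:390],None,fx=4,fy=4))
todo([.5331,-.2115,.0975],1.111)"
```

```text
t 9.23 tcp [ 0.5317 -0.2155  0.1097] q [-0.45  0.26  1.42 -0.    1.47  0.01] F [ 0.4  -0.14 -2.47] w 0.0131 gf 49.10820007324219
shift tool mm [ 4.2 -0.5 12.2] turn [0.0006 0.0001 0.0018]
t 9.33 tcp [ 0.5321 -0.2156  0.1104] q [-0.45  0.26  1.42 -0.    1.47  0.01] F [ 0.19 -0.26 -1.64] w 0.0133 gf 49.10724699497223
shift tool mm [ 4.1 -0.9 12.9] turn [0.0019 0.     0.0019]
```

View pics/w4.png

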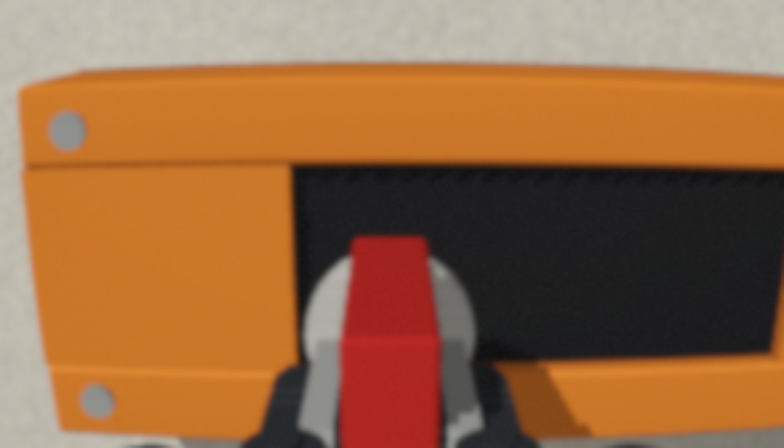

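View pics/s4.png

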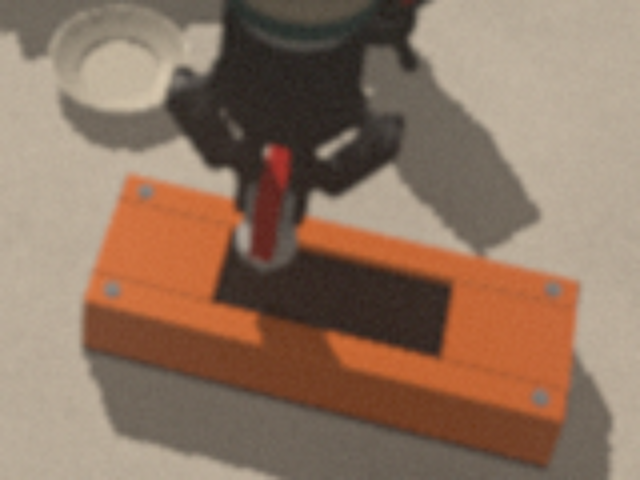

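Wrist crop: screws (67,131) and (97,401); flange extremes (303,332) and (476,335), shoulders (340,264) and (440,262); window edges at v≈165 and v≈362. The side crop shows the flange near (266,245), over the window's left end.

```bash
python3 - <<'E'
from h import *
from scipy.optimize import least_squares
w=dict(np.load('w4.npz'))
def fr(c,uv,z):
    K=c['intrinsics'];d=np.array(uv,float)-[K[0,2],K[1,2]];rr=np.linalg.norm(d,axis=1,keepdims=True);th=rr/K[0,0]
    v=np.hstack([d/rr*np.sin(th)*[1,-1],-np.cos(th)])@c['T'][:3,:3].T;o=c['T'][:3,3]
    return o+v*((z-o[2])/v[:,2])[:,None]
M=np.array([[np.cos(1.111),np.sin(1.111)],[np.sin(1.111),-np.cos(1.111)]])
f=lambda uv,z:1000*(fr(w,np.array(uv)/2.8+[119.8,109.8],z)[:,:2]-[.5319,-.2155])@M
a=f([(303,332),(476,335),(340,264),(440,262),(315,290),(465,290)],.0895)
print('fl',least_squares(lambda q:np.hypot(*(a-q[:2]).T)-q[2],[0,0,18]).x,least_squares(lambda q:np.hypot(*(a-q[:2]).T)-18,[0,0]).x)
print('screw',f([(67,131),(97,401)],.052).round(1))
print('win52',f([(300,165),(540,168),(770,172),(298,364),(540,362),(772,353)],.052).round(1))
print('body edge',f([(21,91),(61,429),(400,64),(400,440)],.052).round(1))
E
```

```text
fl [ 2.76364044  0.69035378 18.22073094] [3.06597523 0.69312207]
screw [[ 40.7 -81.4]
 [-35.3 -81.5]]
win52 [[ 31.  -21.4]
 [ 30.4  37.7]
 [ 30.5 100.4]
 [-22.2 -23.6]
 [-21.8  40.6]
 [-21.3 108.7]]
body edge [[ 51.5 -93.8]
 [-45.1 -94.3]
 [ 55.6   3. ]
 [-45.2   3.5]]
```

>>> step_arm --pt "0.0005 0 0.003 0 0 0 0" --pt "0 0 0.003 0 0 0 0" --pt "0 0 0.003 0 0 0 0" --pt "0 0 0.002 0 0 0 0" --pt "0 0 0 0 0 0 0" --pt "0 0 0 0 0 0 0"

```text
time: 9.83
tcp_pos: [0.5317, -0.2149, 0.0981]
orientation: [-2.667, -1.659, 0.0]
wrist_force: [-0.4, 0.3, -3.7]
grip_width: 0.0134
grasp_force: 49.2
```

>>> step_arm --pt "0 0 0.001 0 0 0 0" --pt "0 0 0 0 0 0 0" --pt "0 0 0 0 0 0 0"

```text
time: 10.08
tcp_pos: [0.5318, -0.215, 0.0974]
orientation: [2.667, 1.659, 0.0]
wrist_force: [0.2, 0.7, -1.7]
grip_width: 0.0135
grasp_force: 49.2
```

>>> step_arm --pt "0 0 0.001 0 0 0 0" --pt "0 0 0 0 0 0 0" --pt "0 0 0 0 0 0 0"

```text
time: 10.33
tcp_pos: [0.5319, -0.215, 0.0965]
orientation: [2.667, 1.659, 0.0]
wrist_force: [0.4, -0.9, -0.5]
grip_width: 0.0135
grasp_force: 49.3
```

>>> step_arm --pt "0 0 0.001 0 0 0 0" --pt "0 0 0 0 0 0 0" --pt "0 0 0 0 0 0 0"

```text
time: 10.58
tcp_pos: [0.5319, -0.215, 0.0955]
orientation: [2.667, 1.659, 0.0]
wrist_force: [0.3, 0.9, -0.9]
grip_width: 0.0135
grasp_force: 49.5
```

>>> step_arm --pt "0 0 0.001 0 0 0 0" --pt "0 0 0.001 0 0 0 0" --pt "0 0 0 0 0 0 0" --pt "0 0 0 0 0 0 0" --pt "0 0 0 0 0 0 0"

```text
time: 11.0
tcp_pos: [0.5319, -0.215, 0.0935]
orientation: [2.667, 1.659, 0.0]
wrist_force: [-0.1, 0.0, 0.7]
grip_width: 0.0133
grasp_force: 49.7
```

>>> step_arm --pt "0 0 0 0 0 0 0" --pt "0 0 0 0 0 0 0" --pt "0 0 0 0 0 0 0" --pt "0 0 0 0 0 0 0"

```text
time: 11.33
tcp_pos: [0.5319, -0.215, 0.0934]
orientation: [2.667, 1.659, 0.0]
wrist_force: [0.3, 0.0, 1.2]
grip_width: 0.0137
grasp_force: 49.7
```

>>> step_arm --pt "0 0 0 0 0 0 0" --pt "0 0 0 0 0 0 0"

```text
time: 11.5
tcp_pos: [0.5319, -0.215, 0.0934]
orientation: [2.667, 1.659, 0.0]
wrist_force: [0.6, -0.4, 0.3]
grip_width: 0.0135
grasp_force: 49.7
```

Pressed about 3 N. Now slide along the centre line.

>>> step_arm --pt "0 0.001 0 0 0 0 0" --pt "0 0.001 0 0 0 0 0" --pt "0 0.001 0 0 0 0 0" --pt "0 0.001 0 0 0 0 0" --pt "0 0.001 0 0 0 0 0" --pt "0 0.001 0 0 0 0 0" --pt "0 0 0 0 0 0 0"

```text
time: 12.08
tcp_pos: [0.5373, -0.2177, 0.0933]
orientation: [2.668, 1.659, 0.0]
wrist_force: [-1.2, 1.0, 0.6]
grip_width: 0.0133
grasp_force: 49.6
```

>>> step_arm --pt "0 0.001 0 0 0 0 0" --pt "0 0.001 0 0 0 0 0" --pt "0 0 0 0 0 0 0"

```text
time: 12.33
tcp_pos: [0.5391, -0.2185, 0.0933]
orientation: [2.668, 1.659, 0.0]
wrist_force: [-0.5, 1.0, 1.7]
grip_width: 0.0133
grasp_force: 49.6
```

>>> step_arm --pt "0 0.001 0 0 0 0 0" --pt "0 0.001 0 0 0 0 0" --pt "0 0 0 0 0 0 0"

```text
time: 12.58
tcp_pos: [0.5409, -0.2194, 0.0933]
orientation: [2.668, 1.659, 0.0]
wrist_force: [-1.1, 0.5, 0.0]
grip_width: 0.013
grasp_force: 49.7
```

>>> step_arm --pt "0 0.001 0 0 0 0 0" --pt "0 0.001 0 0 0 0 0" --pt "0 0 0 0 0 0 0"

```text
time: 12.83
tcp_pos: [0.5427, -0.2203, 0.0933]
orientation: [2.668, 1.659, 0.0]
wrist_force: [-2.3, 0.6, 0.5]
grip_width: 0.0133
grasp_force: 49.7
```

>>> step_arm --pt "0 0.001 0 0 0 0 0" --pt "0 0.001 0 0 0 0 0" --pt "0 0 0 0 0 0 0"

```text
time: 13.08
tcp_pos: [0.5445, -0.2212, 0.0933]
orientation: [2.667, 1.659, 0.0]
wrist_force: [-1.2, 1.4, 0.8]
grip_width: 0.0136
grasp_force: 49.7
```

>>> step_arm --pt "0 0 0 0 0 0 0"

```text
time: 13.17
tcp_pos: [0.5445, -0.2212, 0.0933]
orientation: [2.667, 1.659, 0.0]
wrist_force: [-2.2, -0.1, 0.8]
grip_width: 0.0134
grasp_force: 49.7
```

>>> step_arm --pt "0 0 0 0 0 0 0"

```text
time: 13.25
tcp_pos: [0.5445, -0.2212, 0.0934]
orientation: [2.667, 1.659, 0.0]
wrist_force: [-1.2, -0.7, 2.3]
grip_width: 0.0135
grasp_force: 49.7
```

>>> step_arm --pt "0 0.001 0 0 0 0 0" --pt "0 0.001 0 0 0 0 0" --pt "0 0 0 0 0 0 0"

```text
time: 13.5
tcp_pos: [0.5462, -0.2221, 0.0933]
orientation: [2.668, 1.659, 0.0]
wrist_force: [-1.1, 1.0, 1.9]
grip_width: 0.0134
grasp_force: 49.6
```

>>> step_arm --pt "0 0.001 0 0 0 0 0" --pt "0 0.001 0 0 0 0 0" --pt "0 0 0 0 0 0 0"

```text
time: 13.75
tcp_pos: [0.5481, -0.223, 0.0933]
orientation: [2.668, 1.659, 0.0]
wrist_force: [-1.9, 0.6, 1.0]
grip_width: 0.0138
grasp_force: 49.6
```

>>> step_arm --pt "0 0 0 0 0 0 0"

```text
time: 13.83
tcp_pos: [0.5481, -0.2229, 0.0933]
orientation: [2.667, 1.659, 0.0]
wrist_force: [-1.0, 0.4, 1.8]
grip_width: 0.0136
grasp_force: 49.7
```

>>> step_arm --pt "0 0.001 0 0 0 0 0" --pt "0 0.001 0 0 0 0 0" --pt "0 0 0 0 0 0 0"

```text
time: 14.08
tcp_pos: [0.5499, -0.2238, 0.0933]
orientation: [2.668, 1.659, 0.0]
wrist_force: [-1.1, 0.4, 0.6]
grip_width: 0.0134
grasp_force: 49.7
```

>>> step_arm --pt "0 0.001 0 0 0 0 0" --pt "0 0.001 0 0 0 0 0" --pt "0 0 0 0 0 0 0"

```text
time: 14.33
tcp_pos: [0.5517, -0.2247, 0.0933]
orientation: [2.668, 1.659, 0.0]
wrist_force: [-1.2, 0.5, 1.6]
grip_width: 0.0132
grasp_force: 49.7
```

>>> step_arm --pt "0 0 0 0 0 0 0"

```text
time: 14.42
tcp_pos: [0.5517, -0.2247, 0.0933]
orientation: [2.667, 1.659, 0.0]
wrist_force: [-0.7, 1.2, 1.9]
grip_width: 0.0137
grasp_force: 49.7
```

>>> step_arm --pt "0 0.001 0 0 0 0 0" --pt "0 0.001 0 0 0 0 0" --pt "0 0 0 0 0 0 0"

```text
time: 14.67
tcp_pos: [0.5534, -0.2256, 0.0933]
orientation: [2.668, 1.659, 0.0]
wrist_force: [-1.4, 0.4, 1.3]
grip_width: 0.0132
grasp_force: 49.6
```

>>> step_arm --pt "0 0.001 0 0 0 0 0" --pt "0 0.001 0 0 0 0 0" --pt "0 0 0 0 0 0 0"

```text
time: 14.92
tcp_pos: [0.5552, -0.2265, 0.0933]
orientation: [2.668, 1.659, 0.0]
wrist_force: [-1.2, -0.9, 1.7]
grip_width: 0.0136
grasp_force: 49.7
```

>>> step_arm --pt "0 0 0 0 0 0 0"

```text
time: 15.0
tcp_pos: [0.5553, -0.2265, 0.0934]
orientation: [2.667, 1.659, 0.0]
wrist_force: [-1.0, 0.4, 1.0]
grip_width: 0.0136
grasp_force: 49.7
```

>>> step_arm --pt "0 0.001 0 0 0 0 0" --pt "0 0.001 0 0 0 0 0" --pt "0 0 0 0 0 0 0"

```text
time: 15.25
tcp_pos: [0.557, -0.2273, 0.0933]
orientation: [2.668, 1.659, 0.0]
wrist_force: [-1.2, -0.1, 1.0]
grip_width: 0.0134
grasp_force: 49.6
```

>>> step_arm --pt "0 0.001 0 0 0 0 0" --pt "0 0.001 0 0 0 0 0" --pt "0 0 0 0 0 0 0"

```text
time: 15.5
tcp_pos: [0.5589, -0.2283, 0.0933]
orientation: [2.667, 1.659, 0.0]
wrist_force: [-1.1, 0.8, 1.0]
grip_width: 0.0132
grasp_force: 49.7
```

>>> step_arm --pt "0 0 0 0 0 0 0"

```text
time: 15.58
tcp_pos: [0.5588, -0.2282, 0.0933]
orientation: [2.667, 1.659, 0.0]
wrist_force: [-0.9, 0.9, 1.7]
grip_width: 0.0137
grasp_force: 49.7
```

>>> step_arm --pt "0 0.001 0 0 0 0 0" --pt "0 0.001 0 0 0 0 0" --pt "0 0 0 0 0 0 0"

```text
time: 15.83
tcp_pos: [0.5606, -0.2291, 0.0933]
orientation: [2.668, 1.659, 0.0]
wrist_force: [-0.7, 1.5, 1.1]
grip_width: 0.0134
grasp_force: 49.6
```

>>> step_arm --pt "0 0.001 0 0 0 0 0" --pt "0 0.001 0 0 0 0 0" --pt "0 0 0 0 0 0 0"

```text
time: 16.08
tcp_pos: [0.5624, -0.2301, 0.0933]
orientation: [2.668, 1.659, 0.0]
wrist_force: [-0.6, -0.4, 0.8]
grip_width: 0.0135
grasp_force: 49.7
```

>>> step_arm --pt "0 0 0 0 0 0 0"

```text
time: 16.17
tcp_pos: [0.5624, -0.2301, 0.0934]
orientation: [2.667, 1.659, 0.0]
wrist_force: [-0.7, 1.0, 1.3]
grip_width: 0.0135
grasp_force: 49.7
```

>>> step_arm --pt "0 0.001 0 0 0 0 0" --pt "0 0.001 0 0 0 0 0" --pt "0 0 0 0 0 0 0"

```text
time: 16.42
tcp_pos: [0.5642, -0.2309, 0.0933]
orientation: [2.668, 1.659, 0.0]
wrist_force: [-1.1, 0.2, 1.4]
grip_width: 0.0134
grasp_force: 49.6
```

>>> step_arm --pt "0 0.001 0 0 0 0 0" --pt "0 0.001 0 0 0 0 0" --pt "0 0 0 0 0 0 0"

```text
time: 16.67
tcp_pos: [0.566, -0.2318, 0.0933]
orientation: [2.667, 1.659, 0.0]
wrist_force: [-1.0, 0.5, 1.1]
grip_width: 0.0134
grasp_force: 49.7
```

>>> step_arm --pt "0 0 0 0 0 0 0"

```text
time: 16.75
tcp_pos: [0.566, -0.2318, 0.0933]
orientation: [2.667, 1.659, 0.0]
wrist_force: [-0.4, -0.0, 1.7]
grip_width: 0.0128
grasp_force: 49.7
```

>>> step_arm --pt "0 0.001 0 0 0 0 0" --pt "0 0.001 0 0 0 0 0" --pt "0 0 0 0 0 0 0"

```text
time: 17.0
tcp_pos: [0.5678, -0.2327, 0.0933]
orientation: [2.668, 1.659, 0.0]
wrist_force: [-2.1, 0.6, 1.0]
grip_width: 0.0134
grasp_force: 49.6
```

>>> step_arm --pt "0 0.001 0 0 0 0 0" --pt "0 0.001 0 0 0 0 0" --pt "0 0 0 0 0 0 0"

```text
time: 17.25
tcp_pos: [0.5696, -0.2336, 0.0933]
orientation: [2.668, 1.659, 0.0]
wrist_force: [-0.8, 0.8, 1.3]
grip_width: 0.0134
grasp_force: 49.7
```

>>> step_arm --pt "0 0 0 0 0 0 0"

```text
time: 17.33
tcp_pos: [0.5696, -0.2336, 0.0934]
orientation: [2.667, 1.659, 0.0]
wrist_force: [-1.1, 0.9, 0.9]
grip_width: 0.0133
grasp_force: 49.7
```

>>> step_arm --pt "0 0.001 0 0 0 0 0" --pt "0 0.001 0 0 0 0 0" --pt "0 0 0 0 0 0 0"

```text
time: 17.58
tcp_pos: [0.5714, -0.2345, 0.0933]
orientation: [2.668, 1.659, 0.0]
wrist_force: [-1.0, 0.1, 1.3]
grip_width: 0.0136
grasp_force: 49.7
```

>>> step_arm --pt "0 0.001 0 0 0 0 0" --pt "0 0.001 0 0 0 0 0" --pt "0 0 0 0 0 0 0"

```text
time: 17.83
tcp_pos: [0.5732, -0.2354, 0.0933]
orientation: [2.668, 1.659, 0.0]
wrist_force: [-0.2, 0.7, 1.3]
grip_width: 0.0134
grasp_force: 49.7
```

>>> step_arm --pt "0 0 0 0 0 0 0"

```text
time: 17.92
tcp_pos: [0.5732, -0.2353, 0.0933]
orientation: [2.667, 1.659, 0.0]
wrist_force: [-1.1, 0.2, 1.4]
grip_width: 0.0132
grasp_force: 49.7
```

>>> step_arm --pt "0 0.001 0 0 0 0 0" --pt "0 0.001 0 0 0 0 0" --pt "0 0 0 0 0 0 0"

```text
time: 18.17
tcp_pos: [0.575, -0.2362, 0.0933]
orientation: [2.668, 1.659, 0.0]
wrist_force: [-1.7, 1.1, 0.6]
grip_width: 0.0133
grasp_force: 49.7
```

>>> step_arm --pt "0 0.001 0 0 0 0 0" --pt "0 0.001 0 0 0 0 0" --pt "0 0 0 0 0 0 0"

```text
time: 18.42
tcp_pos: [0.5768, -0.2371, 0.0933]
orientation: [2.668, 1.659, 0.0]
wrist_force: [-1.0, 1.3, 1.6]
grip_width: 0.0136
grasp_force: 49.7
```

>>> step_arm --pt "0 0 0 0 0 0 0"

```text
time: 18.5
tcp_pos: [0.5768, -0.2371, 0.0934]
orientation: [2.667, 1.659, 0.0]
wrist_force: [-1.6, 1.0, 0.4]
grip_width: 0.0131
grasp_force: 49.7
```

>>> step_arm --pt "0 0.001 0 0 0 0 0" --pt "0 0.001 0 0 0 0 0" --pt "0 0 0 0 0 0 0"

```text
time: 18.75
tcp_pos: [0.5786, -0.238, 0.0933]
orientation: [2.668, 1.659, 0.0]
wrist_force: [-1.5, 1.1, 2.3]
grip_width: 0.0132
grasp_force: 49.7
```

>>> step_arm --pt "0 0.001 0 0 0 0 0" --pt "0 0.001 0 0 0 0 0" --pt "0 0 0 0 0 0 0"

```text
time: 19.0
tcp_pos: [0.5804, -0.2389, 0.0933]
orientation: [2.668, 1.659, 0.0]
wrist_force: [-1.3, 0.9, 2.5]
grip_width: 0.0133
grasp_force: 49.7
```

>>> step_arm --pt "0 0 0 0 0 0 0"

```text
time: 19.08
tcp_pos: [0.5804, -0.2389, 0.0934]
orientation: [2.667, 1.659, 0.0]
wrist_force: [-0.5, 0.5, 0.0]
grip_width: 0.0135
grasp_force: 49.7
```

>>> step_arm --pt "0 0.001 0 0 0 0 0" --pt "0 0.001 0 0 0 0 0" --pt "0 0 0 0 0 0 0"

```text
time: 19.33
tcp_pos: [0.5821, -0.2398, 0.0933]
orientation: [2.668, 1.659, 0.0]
wrist_force: [-1.5, 0.8, 1.1]
grip_width: 0.0135
grasp_force: 49.7
```

>>> step_arm --pt "0 0.001 0 0 0 0 0" --pt "0 0.001 0 0 0 0 0" --pt "0 0 0 0 0 0 0"

```text
time: 19.58
tcp_pos: [0.584, -0.2407, 0.0933]
orientation: [2.668, 1.659, 0.0]
wrist_force: [-0.5, 1.6, 1.6]
grip_width: 0.0134
grasp_force: 49.7
```

>>> step_arm --pt "0 0 0 0 0 0 0"

```text
time: 19.67
tcp_pos: [0.5839, -0.2406, 0.0934]
orientation: [2.667, 1.659, 0.0]
wrist_force: [-0.8, 0.8, 1.3]
grip_width: 0.0139
grasp_force: 49.7
```

>>> step_arm --pt "0 0.001 0 0 0 0 0" --pt "0 0.001 0 0 0 0 0" --pt "0 0 0 0 0 0 0"

```text
time: 19.92
tcp_pos: [0.5857, -0.2415, 0.0933]
orientation: [2.668, 1.659, -0.0]
wrist_force: [-1.8, 1.0, 1.6]
grip_width: 0.0138
grasp_force: 49.7
```

>>> step_arm --pt "0 0.001 0 0 0 0 0" --pt "0 0.001 0 0 0 0 0" --pt "0 0 0 0 0 0 0"

```text
time: 20.17
tcp_pos: [0.5876, -0.2424, 0.0933]
orientation: [2.668, 1.659, 0.0]
wrist_force: [-1.3, 0.7, 1.7]
grip_width: 0.0135
grasp_force: 49.7
```

>>> step_arm --pt "0 0 0 0 0 0 0"

```text
time: 20.25
tcp_pos: [0.5875, -0.2424, 0.0934]
orientation: [2.667, 1.659, 0.0]
wrist_force: [-0.7, 0.3, 0.9]
grip_width: 0.0137
grasp_force: 49.7
```

>>> step_arm --pt "0 0.001 0 0 0 0 0" --pt "0 0.001 0 0 0 0 0" --pt "0 0 0 0 0 0 0"

```text
time: 20.5
tcp_pos: [0.5893, -0.2433, 0.0933]
orientation: [2.668, 1.659, 0.0]
wrist_force: [-1.4, 1.3, 1.2]
grip_width: 0.0131
grasp_force: 49.7
```

>>> step_arm --pt "0 0.001 0 0 0 0 0" --pt "0 0.001 0 0 0 0 0" --pt "0 0 0 0 0 0 0"

```text
time: 20.75
tcp_pos: [0.5911, -0.2442, 0.0933]
orientation: [2.668, 1.659, 0.0]
wrist_force: [-1.0, 1.1, 1.0]
grip_width: 0.0136
grasp_force: 49.7
```

>>> step_arm --pt "0 0 0 0 0 0 0"

```text
time: 20.83
tcp_pos: [0.5911, -0.2442, 0.0934]
orientation: [2.667, 1.659, 0.0]
wrist_force: [-0.7, -0.0, 1.5]
grip_width: 0.0135
grasp_force: 49.7
```

>>> step_arm --pt "0 0.001 0 0 0 0 0" --pt "0 0.001 0 0 0 0 0" --pt "0 0 0 0 0 0 0"

```text
time: 21.08
tcp_pos: [0.593, -0.2451, 0.0933]
orientation: [2.667, 1.659, 0.0]
wrist_force: [-0.8, 0.2, 1.3]
grip_width: 0.0135
grasp_force: 49.7
```

>>> step_arm --pt "0 0.001 0 0 0 0 0" --pt "0 0.001 0 0 0 0 0" --pt "0 0 0 0 0 0 0"

```text
time: 21.33
tcp_pos: [0.5954, -0.2463, 0.0935]
orientation: [2.666, 1.658, 0.002]
wrist_force: [3.2, -1.5, -0.3]
grip_width: 0.0132
grasp_force: 49.3
```

>>> step_arm --pt "0 0 0 0 0 0 0"

```text
time: 21.42
tcp_pos: [0.5954, -0.2463, 0.0935]
orientation: [2.666, 1.658, 0.002]
wrist_force: [3.9, -2.0, -1.2]
grip_width: 0.0138
grasp_force: 49.3
```

The foot dropped in: Fz has fallen and the rear rim pushes it forward. Centre it before going down.

>>> step_arm --pt "0 0.001 0 0 0 0 0" --pt "0 0 0 0 0 0 0" --pt "0 0 0 0 0 0 0"

```text
time: 21.67
tcp_pos: [0.5957, -0.2464, 0.0932]
orientation: [2.667, 1.659, 0.0]
wrist_force: [2.1, -0.8, -1.8]
grip_width: 0.0134
grasp_force: 49.3
```

>>> step_arm --pt "0 0.0005 0 0 0 0 0" --pt "0 0 0 0 0 0 0" --pt "0 0 0 0 0 0 0"

```text
time: 21.92
tcp_pos: [0.5958, -0.2465, 0.0932]
orientation: [-2.668, -1.659, 0.0]
wrist_force: [1.3, -1.6, -1.7]
grip_width: 0.0131
grasp_force: 49.3
```

>>> step_arm --pt "0 0 0 0 0 0 0"

```text
time: 22.0
tcp_pos: [0.5958, -0.2465, 0.0932]
orientation: [-2.668, -1.659, 0.0]
wrist_force: [2.4, -1.2, -1.4]
grip_width: 0.0132
grasp_force: 49.3
```

>>> step_arm --pt "0 0.001 0 0 0 0 0" --pt "0 0 0 0 0 0 0" --pt "0 0 0 0 0 0 0"

```text
time: 22.25
tcp_pos: [0.5966, -0.2469, 0.093]
orientation: [-2.667, -1.659, 0.001]
wrist_force: [0.8, 0.2, -2.1]
grip_width: 0.0132
grasp_force: 49.2
```

>>> step_arm --pt "0 0.001 0 0 0 0 0" --pt "0 0 0 0 0 0 0" --pt "0 0 0 0 0 0 0"

```text
time: 22.5
tcp_pos: [0.5975, -0.2473, 0.093]
orientation: [-2.667, -1.659, 0.001]
wrist_force: [-0.5, 0.6, -2.2]
grip_width: 0.0135
grasp_force: 49.1
```

>>> step_arm --pt "0 0 0 0 0 0 0"

```text
time: 22.58
tcp_pos: [0.5976, -0.2474, 0.0931]
orientation: [-2.667, -1.659, 0.001]
wrist_force: [0.1, 0.2, -2.2]
grip_width: 0.0133
grasp_force: 49.1
```

>>> step_arm --pt "0 0.0005 0.001 0 0 0 0" --pt "0 0 0.001 0 0 0 0" --pt "0 0 0.001 0 0 0 0" --pt "0 0 0 0 0 0 0"

```text
time: 22.92
tcp_pos: [0.5981, -0.2476, 0.09]
orientation: [-2.668, -1.659, 0.0]
wrist_force: [0.8, -0.1, -2.8]
grip_width: 0.0133
grasp_force: 49.1
```

>>> step_arm --pt "0 0 0.001 0 0 0 0" --pt "0 0 0.001 0 0 0 0" --pt "0 0 0 0 0 0 0"

```text
time: 23.17
tcp_pos: [0.5981, -0.2476, 0.088]
orientation: [-2.668, -1.659, 0.0]
wrist_force: [0.4, -0.7, -2.1]
grip_width: 0.0135
grasp_force: 49.1
```

>>> step_arm --pt "0 0 0 0 0 0 0"

```text
time: 23.25
tcp_pos: [0.5981, -0.2476, 0.0882]
orientation: [-2.668, -1.659, 0.0]
wrist_force: [-0.4, -0.1, -2.3]
grip_width: 0.0136
grasp_force: 49.1
```

>>> step_arm --pt "0 0 0.001 0 0 0 0" --pt "0 0 0.001 0 0 0 0" --pt "0 0 0.001 0 0 0 0" --pt "0 0 0.001 0 0 0 0" --pt "0 0 0.001 0 0 0 0" --pt "0 0 0 0 0 0 0"

```text
time: 23.75
tcp_pos: [0.5981, -0.2476, 0.083]
orientation: [-2.668, -1.659, 0.0]
wrist_force: [-0.9, -0.5, -1.6]
grip_width: 0.0132
grasp_force: 49.1
```

>>> step_arm --pt "0 0 0.001 0 0 0 0" --pt "0 0 0.001 0 0 0 0" --pt "0 0 0.001 0 0 0 0" --pt "0 0 0.001 0 0 0 0" --pt "0 0 0 0 0 0 0"

```text
time: 24.17
tcp_pos: [0.5981, -0.2476, 0.079]
orientation: [-2.668, -1.659, 0.0]
wrist_force: [1.0, -0.2, -2.2]
grip_width: 0.0134
grasp_force: 49.1
```

>>> step_arm --pt "0 0 0 0 0 0 0"

```text
time: 24.25
tcp_pos: [0.5981, -0.2477, 0.0792]
orientation: [-2.668, -1.659, 0.0]
wrist_force: [0.3, 0.3, -1.5]
grip_width: 0.0137
grasp_force: 49.1
```

>>> step_arm --pt "0 0 0.001 0 0 0 0" --pt "0 0 0.001 0 0 0 0" --pt "0 0 0.001 0 0 0 0" --pt "0 0 0.001 0 0 0 0" --pt "0 0 0.001 0 0 0 0" --pt "0 0 0.001 0 0 0 0" --pt "0 0 0 0 0 0 0"

```text
time: 24.83
tcp_pos: [0.5981, -0.2476, 0.073]
orientation: [-2.668, -1.659, 0.0]
wrist_force: [1.0, 0.7, -1.9]
grip_width: 0.0134
grasp_force: 49.1
```

>>> step_arm --pt "0 0 0.001 0 0 0 0" --pt "0 0 0.001 0 0 0 0" --pt "0 0 0 0 0 0 0" --pt "0 0 0 0 0 0 0"

```text
time: 25.17
tcp_pos: [0.5981, -0.2477, 0.0714]
orientation: [2.668, 1.659, -0.0]
wrist_force: [-0.1, 0.2, -1.2]
grip_width: 0.0136
grasp_force: 49.4
```

>>> step_arm --pt "0 0 0 0 0 0 0" --pt "0 0 0 0 0 0 0"

```text
time: 25.33
tcp_pos: [0.5982, -0.2477, 0.0714]
orientation: [2.668, 1.659, -0.0]
wrist_force: [-0.9, 0.0, -1.2]
grip_width: 0.0132
grasp_force: 49.4
```

>>> step_arm --pt "0 0 0 0 0 0 0"

```text
time: 25.42
tcp_pos: [0.5982, -0.2477, 0.0714]
orientation: [2.668, 1.659, 0.0]
wrist_force: [-0.2, -0.6, -0.8]
grip_width: 0.0133
grasp_force: 49.4
```

Press 1.5 mm more to make sure the flange is seated, then open and retreat.

>>> step_arm --pt "0 0 0.001 0 0 0 0" --pt "0 0 0.0005 0 0 0 0" --pt "0 0 0 0 0 0 0" --pt "0 0 0 0 0 0 0" --pt "0 0 0 0 0 0 0" --pt "0 0 0 0 0 0 0"

```text
time: 25.92
tcp_pos: [0.5982, -0.2477, 0.0699]
orientation: [2.667, 1.659, 0.0]
wrist_force: [-1.1, 1.0, -0.4]
grip_width: 0.0135
grasp_force: 49.5
```

>>> step_arm --pt "0 0 0 0 0 0 0"

```text
time: 26.0
tcp_pos: [0.5982, -0.2477, 0.0699]
orientation: [2.668, 1.659, 0.0]
wrist_force: [-1.2, 0.2, -0.0]
grip_width: 0.0134
grasp_force: 49.5
```

```bash
python3 -c "
from h import *
F=[]
for i in range(6): eyes.camera('side');F.append(r.observe()['wrist_force'])
print(np.mean(F,0));todo([.5982,-.2477,.07],1.111)"
```

```text
[-0.14263459 -0.2118755   0.04042726]
t 26.3 tcp [ 0.5982 -0.2477  0.0699] q [-0.45  0.49  1.2  -0.    1.45  0.01] F [-0.13 -0.93  0.16] w 0.0133 gf 49.45797264575958
shift tool mm [-0.  -0.  -0.1] turn [0.0003 0.     0.0018]
```

>>> step_arm --pt "0 0 0 0 0 0 0.017" --pt "0 0 0 0 0 0 0.02" --pt "0 0 0 0 0 0 0.025" --pt "0 0 0 0 0 0 0.035" --pt "0 0 0 0 0 0 0.045" --pt "0 0 0 0 0 0 0.05" --pt "0 0 0 0 0 0 0.05" --pt "0 0 0 0 0 0 0.05" --grip_force 20

```text
time: 26.97
tcp_pos: [0.5982, -0.2477, 0.0698]
orientation: [2.668, 1.659, -0.0]
wrist_force: [0.5, 0.6, 0.4]
grip_width: 0.0497
grasp_force: 0.0
```

>>> step_arm --pt "0 0 -0.005 0 0 0 0.05" --pt "0 0 -0.01 0 0 0 0.05" --pt "0 0 -0.015 0 0 0 0.05" --pt "0 0 -0.02 0 0 0 0.05" --pt "0 0 -0.02 0 0 0 0.05" --pt "0 0 -0.02 0 0 0 0.05" --pt "0 0 -0.02 0 0 0 0.05" --pt "0 0 -0.01 0 0 0 0.05" --pt "0 0 0 0 0 0 0.05" --pt "0 0 0 0 0 0 0.05"

```text
time: 27.8
tcp_pos: [0.5982, -0.2477, 0.1901]
orientation: [2.667, 1.659, 0.001]
wrist_force: [-0.3, -0.8, -0.3]
grip_width: 0.0497
grasp_force: 0.0
```

```bash
python3 -c "
from h import *
c=eyes.camera('side');P=cloud(c);H,S,V=cv2.split(cv2.cvtColor(c['pixels'],cv2.COLOR_BGR2HSV))
m=((H<5)|(H>172))&(S>150)&(P[...,2]>.065)&(P[...,2]<.13)&(P[...,1]<-.15);print(m.sum(),P[m].min(0),P[m].max(0))
cv2.imwrite('pics/s5.png',cv2.resize(c['pixels'][190:340,210:410],None,fx=4,fy=4))"
```

```text
126 [ 0.58168136 -0.27031017  0.06556506] [ 0.61011071 -0.22682991  0.11142995]
```

View pics/s5.png

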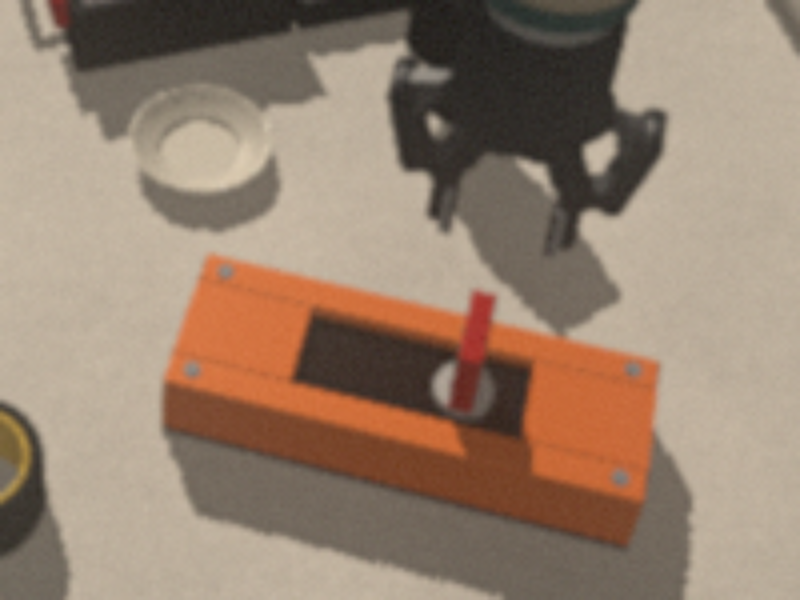

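The target stands upright in the window with its flange on the cover at (463,390); its top is at about 0.111 m as expected, and the gripper is clear.

```bash
python3 -c "
from h import *
print(workorder.finish_job())"
```

```text
the job is handed in; nothing more can be done
None
```

The red target is standing released and upright in the hidden socket, with its flange on the cover, and I handed the job in at about 28 s; the hand-in returned no verdict, so I can't confirm the judged result.

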